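# Finish the open crosswise stack of battens

## Robot

A 6-joint arm with a two-finger parallel gripper is mounted at the origin on the work surface. World frame = base frame: x ahead of the robot, y to its left, z up, the work surface at z = 0. Lengths are in mm, angles in rad, forces in N, time in s.
With the tool pointing down it reaches from about 300 to 775 mm from the base axis. Payload 14.6 kg.
Tool frame: the origin (TCP) lies at the very end of the fingers, on their centre line; the grasp point (between the pads) lies 19 mm behind it; z points along the fingers, y is the line along which they close (so a half turn about z gives the same grasp; the last joint's range is limited). The gripper opens to 94 mm and grips with 3 to 60 N. Pads are 16 mm wide; open, the fingers measure 119 mm over their backs; the gripper's body (75 mm by 177 mm) begins 78 mm behind the grasp point.
Start: joints at [1.07, 0.3, 1.521, -0, 1.321, -0.067], TCP at [231.173, 499.047, 170.246] pointing down, gripper open.
Joint ranges: [-3.03, 3.03], [-0.79, 2.21], [0.23, 2.52], [-1.04, 4.18], [0, 3.07], [-2.55, 2.55]. Speed limits (rad/s): [2.22, 2.22, 2.57, 3.14, 3.14, 3.14].

## Interface

Orientations are given as [roll, pitch, yaw] about the fixed x, y, z axes, in that order (R = Rz(yaw) Ry(pitch) Rx(roll)).
In Python, from cell import manip, camera, get_calibration gives the robot as it stands.
- The arm moves only by the tool arm_command, never from a script. Its argument "targets" is a list of rows, each an object of numbers: "hand": the opening, from -1 (shut) to 1 (fully open), so that 0 is half open; "x", "y", "z": the shift along the tool's x, y, z in m; "yaw": the turn about the tool's z in rad. In form: [{"hand": .., "x": .., "y": .., "z": .., "yaw": ..}, ...]. A call has 1 to 10 rows; each row shifts and turns the commanded pose from where the row before left it, along the tool's axes as they then stand; what a row does not reach is not made up. A row lasts 1/10 s, in which the tool goes at most 50 mm and 8.59 degrees, less where a joint would pass 70% of its speed; a pose out of reach is approached as far as the arm can. A call is refused whole if a number of a shift passes 0.05 or a number of a turn 0.15, either way. A call with a gripper value outside its range is refused whole. The fingers move at their own pace and stop on an object; "newtons" is the grip in N (left out, the last holds). Time passes only in rows, so rows that do not move let the fingers close. It gives the time, the measured TCP pose, the force, the opening and the grip force at its end, in the units of the state.
- manip.read_state(): the state, without advancing time (a new reading comes with each control period).
- camera(name): name is "side" or "top" or "wrist"; returns the picture (400x640x3 uint8, red, green, blue); there is no depth.
- get_calibration(name): a dict with "K" (3x3 intrinsics, pixels), "dist_coeffs" ([k1, k2, p1, p2, k3] as OpenCV has them; the pictures are not rectified), "cam_to_world" (4x4, takes a point from camera to world coordinates). Camera axes: x right, y up, looking along -z (the intrinsics and any distortion apply to the point x, -y, -z); pixel columns grow to the right and rows downward; lengths in mm; the calibration is good to about 2 mm. A picture is of the moment at which its call begins: read the wrist's pose just before it. get_calibration takes no time and is no camera call; for the wrist camera it gives the pose at the moment of the call.
- manip.sign_off(): hands the job in; it is judged then, once.
The state is a dict: "clock": time; "joints": joint angles; "qd": joint speeds; "effort": joint torques, N m; "eef_pos": TCP position; "eef_rot": TCP orientation; "wrist_force": force on the tool from outside, world axes, zero at the start; "moment": the same for the moment, N m; "finger_gap": finger opening in mm; "finger_force": force on a finger pad.
Only numpy, scipy, OpenCV 4.12 (cv2) and the standard library are available. Lean on these libraries where they do the work, as an engineer would, in place of code of your own. Each camera call takes 0.05 s, during which the arm holds its last target. There are 200 camera calls.

## Task

Finish the open, crosswise stack of battens so that air can get through it. First slide the crooked pine batten in the top layer outwards, without lifting it off the stack, until it lies straight above the outer batten two layers below it, with its ends in line too; then lay the two white battens gently across the top as the next layer, one above each of the two pine battens of the second layer. Do not shift the rest of the stack, and leave the dark brown batten and the other things on the bench where they are.

Things in the scene. Friction and masses are not known exactly. Their poses are not given: they have to be found in the camera images.
- stack_board: Fixed square brown fibreboard, 200 x 200 x 12 mm, turned any way, under the stack. Origin at the centre of its underside; x, y along its sides. Stack square to it, centred: layers of two battens, alternately along x and y, centre lines 74 mm either side of the board's centre, so 116 mm open between them. Undersides of layers 1, 2, 3: 12, 32, 52 mm above the bench; layer 4 (to be laid): 72 mm
- low_1: Batten 180 x 32 x 20 mm, about 65 g, loose. Origin at the centre of its underside, x along its length, y across its width, z up. Pine, layer 1, along the board's x on its -y side
- low_2: Batten 180 x 32 x 20 mm, about 65 g, loose. Origin at the centre of its underside, x along its length, y across its width, z up. Pine, layer 1, along the board's x on its +y side
- mid_1: Batten 180 x 32 x 20 mm, about 65 g, loose. Origin at the centre of its underside, x along its length, y across its width, z up. Pine, layer 2, along the board's y on its -x side
- mid_2: Batten 180 x 32 x 20 mm, about 65 g, loose. Origin at the centre of its underside, x along its length, y across its width, z up. Pine, layer 2, along the board's y on its +x side
- straight: Batten 180 x 32 x 20 mm, about 65 g, loose. Origin at the centre of its underside, x along its length, y across its width, z up. Pine, layer 3 (top), along the board's x on its -y side, lying as it should
- crooked: Batten 180 x 32 x 20 mm, about 65 g, loose. Origin at the centre of its underside, x along its length, y across its width, z up. Pine, layer 3 (top). Belongs along the board's x on its +y side, right above low_2; lies on mid_1 and mid_2, 25 to 42 mm too far in and up to 0.28 rad askew. Slides easily (under 1 N)
- white_a: Batten 180 x 32 x 20 mm, about 65 g, loose. Origin at the centre of its underside, x along its length, y across its width, z up. White-painted, lying flat on the bench beside the stack. Either white batten may go on either side
- white_b: Batten 180 x 32 x 20 mm, about 65 g, loose. Origin at the centre of its underside, x along its length, y across its width, z up. White-painted, lying flat on the bench beside the stack, the same as white_a
- dark: Batten 180 x 32 x 20 mm, about 65 g, loose. Origin at the centre of its underside, x along its length, y across its width, z up. Dark brown hardwood, lying flat on the bench like the white ones; not part of the stack, leave it
- tape_measure: Yellow tape measure with black discs, 66 x 32 x 62 mm, standing loose on the bench; origin under its centre. Leave it
- glue_bottle: White glue bottle with green label and orange cap, 60 mm diameter, 170 mm high, loose; origin under its centre. Leave it
- screw_tray: Open blue tray of screws, 110 x 80 x 35 mm, loose; origin under its centre. Leave it
- try_square: Try square lying flat: dark wood stock 120 x 20 x 16 mm along its x, steel blade 150 mm long along +y; loose; origin under the stock's centre. Leave it
- marker: Red marker pen with a black cap, 120 mm long, 17 mm thick, lying along its x, loose; origin under its centre. Leave it
Things that resemble listed ones, but are neither listed nor needed, are in the scene too. Leave any blue look-alike of the crooked alone.

How it is judged:
By the outcome, as a careful person would: the job done as asked, in the order asked, and still so for the second after the job is handed in, with the robot touching nothing.
It also fails if it takes over 61 s, if anything falls off the work surface, if the arm or the gripper's body presses on something with over 40 N, if the wrist force passes 120 N, or if a joint passes its speed limit or range.

## Working session

There is one attempt and no reset: what is moved stays moved. The work goes in short steps, Python scripts to look and compute and a tool call to move; the robot and the scene stay as the last step left them, time stands still between calls to the robot, and variables do not carry over. Pictures are saved under pics/ and viewed, at most 10 in all, crops included, and the job is handed in when it is done.

Besides the shell and the picture viewer there is one more tool, called in YAML: its name, and indented under it one key for each argument. arm_command: Moves the arm, as the interface text tells. Its arguments: {"type":"object","properties":{"targets":{"type":"array"},"newtons":{"type":"number"}},"required":["targets"]}

```bash
ls; mkdir -p pics; python3 - <<'E'
from cell import manip,camera,get_calibration
import cv2
for n in ("top","side"):
    cv2.imwrite(f"pics/{n}0.png",cv2.cvtColor(camera(n),cv2.COLOR_RGB2BGR))
    c=get_calibration(n);print(n,c["K"],c["dist_coeffs"],c["cam_to_world"])
c=get_calibration("wrist");print(c)
print(manip.read_state())
E
```

```text
pics
top [[458.37233568   0.         326.21971658]
 [  0.         458.37233568 191.22173468]
 [  0.           0.           1.        ]] [-0.04902668  0.          0.          0.          0.        ] [[ 4.31963881e-03  9.98555220e-01 -5.35613017e-02  3.79825784e+02]
 [-9.99938970e-01  3.76856840e-03 -1.03853251e-02  7.41187236e+01]
 [-1.01684712e-02  5.36028937e-02  9.98510557e-01  1.46026317e+03]
 [ 0.00000000e+00  0.00000000e+00  0.00000000e+00  1.00000000e+00]]
side [[363.17443949   0.         319.15307434]
 [  0.         363.17443949 197.88747383]
 [  0.           0.           1.        ]] [-0.01193846  0.          0.          0.          0.        ] [[ 7.60710194e-01  4.84043010e-01 -4.32460824e-01 -3.86447150e+01]
 [-6.48972279e-01  5.79953553e-01 -4.92431575e-01 -4.74872228e+02]
 [ 1.24491295e-02  6.55252806e-01  7.55307076e-01  9.56551115e+02]
 [ 0.00000000e+00  0.00000000e+00  0.00000000e+00  1.00000000e+00]]
{'K': array([[296.82582875,   0.        , 319.37880545],
       [  0.        , 296.82582875, 204.29630907],
       [  0.        ,   0.        ,   1.        ]]), 'dist_coe
[... 435 characters left out ...]
clock': 0.1, 'joints': array([ 1.07038898e+00,  3.00432361e-01,  1.52151062e+00,  4.07325951e-06,
        1.32067229e+00, -6.65871271e-02]), 'qd': array([-3.56213113e-05, -1.56538784e-03, -1.66108099e-03, -1.25582256e-03,
        6.88179534e-04, -2.07002814e-03]), 'effort': array([ 1.86628225e-03, -5.32637107e+01, -3.53289592e+01,  7.09380442e-02,
        2.34230363e-02, -4.07559980e-05]), 'eef_pos': array([231.05662187, 498.82413476, 169.7373972 ]), 'eef_rot': array([-3.14057257e+00, -7.19792916e-05,  2.70777139e+00]), 'wrist_force': array([-0.18985272, -0.11829724,  0.50055605]), 'moment': array([ 0.01179716, -0.03561438, -0.00904336]), 'finger_force': 0.0, 'finger_gap': 94.10190932179528}
```

View pics/top0.png

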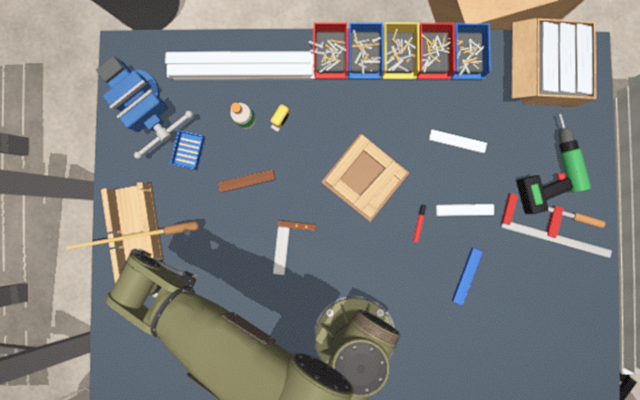

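View pics/side0.png

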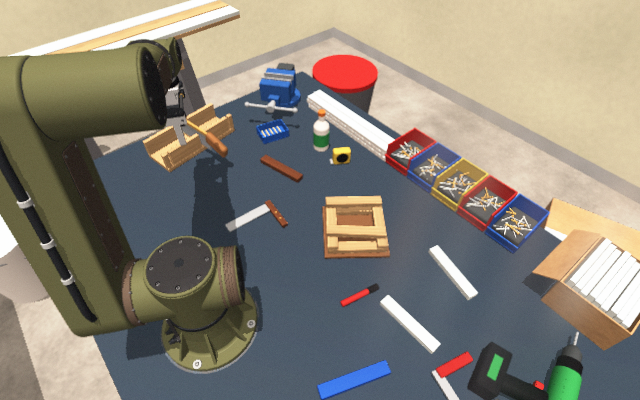

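The top view shows the stack at about (365,178), with white battens at (458,141) and (465,210). The dark batten is at (246,180) and the marker at (419,224). The side view matches. Next I'll zoom in on the stack and convert pixels to world positions.

```bash
cat > h.py <<'E'
import numpy as np,cv2
from cell import manip,camera,get_calibration
def ray(c,uv):
    n=cv2.undistortPoints(np.array(uv,float).reshape(-1,1,2),c["K"],np.array(c["dist_coeffs"]))[:,0]
    d=np.c_[n[:,0],-n[:,1],-np.ones(len(n))]@c["cam_to_world"][:3,:3].T
    return c["cam_to_world"][:3,3],d
def pw(c,uv,z):
    o,d=ray(c,uv); return o+d*((z-o[2])/d[:,2])[:,None]
def proj(c,P):
    P=np.atleast_2d(P).astype(float); T=np.linalg.inv(c["cam_to_world"]); q=P@T[:3,:3].T+T[:3,3]
    q=q*[1,-1,-1]
    return cv2.projectPoints(q,np.zeros(3),np.zeros(3),c["K"],np.array(c["dist_coeffs"]))[0][:,0]
def white(img,c,z,lo=170):
    m=((img.min(2)>lo)).astype(np.uint8); out=[]
    for k in cv2.findContours(m,cv2.RETR_EXTERNAL,cv2.CHAIN_APPROX_NONE)[0]:
        if cv2.contourArea(k)<150: continue
        w=pw(c,k[:,0],z)[:,:2].astype(np.float32)
        (cx,cy),(a,b),t=cv2.minAreaRect(w)
        if a<b: a,b,t=b,a,t+90
        out.append((round(cx,1),round(cy,1),round(a),round(b),round(np.radians((t+90)%180-90),3)))
    return out
def grab(n): 
    c=get_calibration(n); return camera(n),c
def box(pose,z0,z1,L=180,W=32):
    x,y,t=pose;R=np.array([[np.cos(t),-np.sin(t)],[np.sin(t),np.cos(t)]])
    q=np.array([[L,W],[-L,W],[-L,-W],[L,-W]])/2@R.T+[x,y]
    return np.c_[q,np.full(4,z1)]
E
python3 - <<'E'
from h import *
i,c=grab("top")
print([w for w in white(i,c,20) if 120<w[2]<260])
print(pw(c,[[365,178],[419,224],[246,180],[241,113],[280,116],[468,276]],20).round())
cv2.imwrite("pics/t1.png",cv2.cvtColor(cv2.resize(i[125:230,310:440],None,fx=6,fy=5.7,interpolation=cv2.INTER_CUBIC),cv2.COLOR_RGB2BGR))
E
```

```text
[(274.6, 230.6, 142, 36, np.float64(-0.102)), (401.2, -346.3, 181, 35, np.float64(-1.568)), (618.6, -327.1, 182, 36, np.float64(1.338)), (648.4, 623.2, 227, 47, np.float64(-0.905)), (896.2, -257.2, 126, 61, np.float64(-0.584)), (892.4, -745.7, 229, 47, np.float64(-0.045)), (894.7, -690.8, 229, 50, np.float64(-0.038)), (896.8, -634.7, 229, 50, np.float64(-0.038)), (960.4, 874.2, 247, 125, np.float64(-0.253))]
[[ 499.  -33.   20.]
 [ 355. -202.   20.]
 [ 492.  343.   20.]
 [ 706.  362.   20.]
 [ 696.  237.   20.]
 [ 193. -355.   20.]]
```

View pics/t1.png

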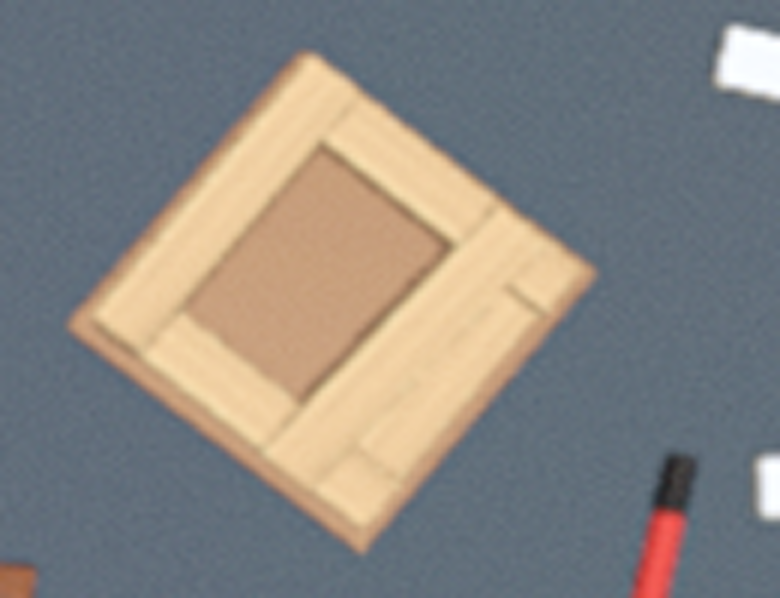

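The crop shows the stack turned by about 45°. The straight batten is at upper left (310,60)-(100,330). The crooked one runs (530,220)-(290,470), so it belongs outwards towards lower right. I'll bring the wrist camera over the stack.

arm_command:
  targets:
    - {"x": -0.03,"y": -0.021,"hand": 1}
    - {"x": -0.037,"y": -0.026,"hand": 1}
    - {"x": -0.037,"y": -0.026,"hand": 1}
    - {"x": -0.037,"y": -0.026,"hand": 1}
    - {"x": -0.037,"y": -0.026,"hand": 1}
    - {"x": -0.037,"y": -0.026,"hand": 1}
    - {"x": -0.037,"y": -0.026,"hand": 1}
    - {"x": -0.037,"y": -0.026,"hand": 1}
    - {"x": -0.037,"y": -0.026,"hand": 1}
    - {"x": -0.037,"y": -0.026,"hand": 1}

```text
schema error: expected keys hand, x, y, z, yaw
```

arm_command:
  targets:
    - {"x": -0.037,"y": -0.026,"hand": 1}
    - {"x": -0.037,"y": -0.026,"hand": 1}
    - {"x": -0.037,"y": -0.026,"hand": 1}
    - {"x": -0.037,"y": -0.026,"hand": 1}
    - {"x": -0.02,"y": -0.013,"hand": 1}
    - {"x": 0,"hand": 1}
    - {"x": 0,"hand": 1}

```text
schema error: expected keys hand, x, y, z, yaw
```

```bash
python3 - <<'E'
from h import *
i,c=grab("wrist"); s=manip.read_state()
print(s["clock"],s["eef_pos"],s["eef_rot"])
np.savez("w1.npz",i=i,**{k:np.array(v) for k,v in c.items()})
cv2.imwrite("pics/w1.png",cv2.cvtColor(i,cv2.COLOR_RGB2BGR))
E
```

```text
0.2 [231.09983597 498.89810835 169.92345587] [-3.14092764e+00 -6.38836899e-05  2.70779039e+00]
```

View pics/w1.png

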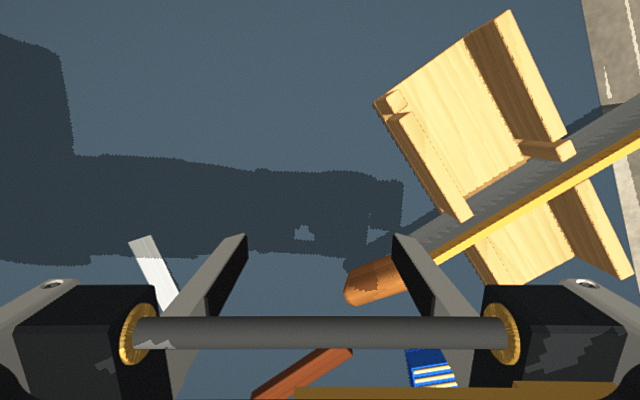

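All five keys are required, so the arm hasn't moved. This picture shows the start view, with the fingertips at about (235,240) and (400,240).

arm_command:
  targets:
    - {"hand": 1,"x": -0.03,"y": -0.021,"z": 0,"yaw": 0}
    - {"hand": 1,"x": -0.037,"y": -0.026,"z": 0,"yaw": 0}
    - {"hand": 1,"x": -0.037,"y": -0.026,"z": 0,"yaw": 0}
    - {"hand": 1,"x": -0.037,"y": -0.026,"z": 0,"yaw": 0}
    - {"hand": 1,"x": -0.037,"y": -0.026,"z": 0,"yaw": 0}
    - {"hand": 1,"x": -0.037,"y": -0.026,"z": 0,"yaw": 0}
    - {"hand": 1,"x": -0.037,"y": -0.026,"z": 0,"yaw": 0}
    - {"hand": 1,"x": -0.037,"y": -0.026,"z": 0,"yaw": 0}
    - {"hand": 1,"x": -0.037,"y": -0.026,"z": 0,"yaw": 0}
    - {"hand": 1,"x": -0.037,"y": -0.026,"z": 0,"yaw": 0}

```text
clock: 1.2
eef_pos: [454.0, 113.3, 170.4]
eef_rot: [3.141, 0.0, 2.708]
wrist_force: [0.2, 0.4, -0.6]
finger_gap: 94.1
finger_force: 0.0
```

arm_command:
  targets:
    - {"hand": 1,"x": -0.037,"y": -0.026,"z": 0,"yaw": 0}
    - {"hand": 1,"x": -0.037,"y": -0.026,"z": 0,"yaw": 0}
    - {"hand": 1,"x": -0.037,"y": -0.026,"z": 0,"yaw": 0}
    - {"hand": 1,"x": -0.037,"y": -0.026,"z": 0,"yaw": 0}
    - {"hand": 1,"x": -0.02,"y": -0.013,"z": 0,"yaw": 0}
    - {"hand": 1,"x": 0,"y": 0,"z": 0,"yaw": 0}
    - {"hand": 1,"x": 0,"y": 0,"z": 0,"yaw": 0}

```text
clock: 1.9
eef_pos: [556.3, -61.6, 169.8]
eef_rot: [-3.141, -0.001, 2.707]
wrist_force: [-0.4, 0.5, -0.4]
finger_gap: 94.2
finger_force: 0.0
```

```bash
cat > w.py <<'E'
import sys
from h import *
n=sys.argv[1]
i,c=grab("wrist"); s=manip.read_state()
print(s["clock"],s["eef_pos"],s["eef_rot"],s["finger_gap"],s["wrist_force"])
np.savez(n+".npz",i=i,**{k:np.array(v) for k,v in c.items()})
cv2.imwrite(f"pics/{n}.png",cv2.cvtColor(i,cv2.COLOR_RGB2BGR))
E
python3 w.py w2
```

```text
1.95 [556.21437821 -61.01762705 170.05112199] [-3.14158262e+00 -6.23401164e-04  2.70806338e+00] 93.81774987643213 [-0.98709289  0.57272148  0.68233685]
```

View pics/w2.png

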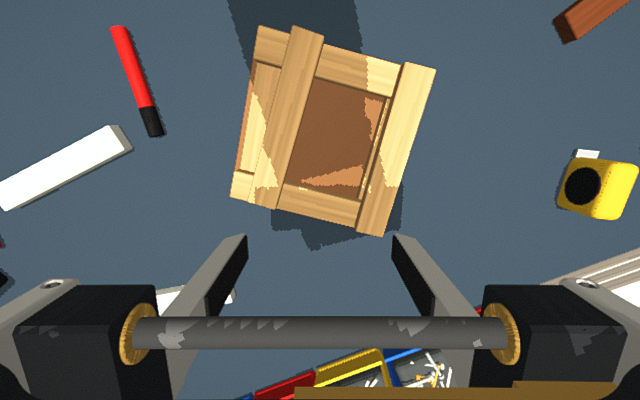

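The wrist view shows the stack. The straight batten's top has corners near (406,62), (436,69), (383,237) and (356,233); the crooked one runs from (308,30) to (265,205). I'll enlarge it to read the corners.

```bash
python3 - <<'E'
import cv2
i=cv2.imread("pics/w2.png")[15:245,220:445]
cv2.imwrite("pics/w2c.png",cv2.resize(i,None,fx=2.6,fy=2.6,interpolation=cv2.INTER_CUBIC))
E
```

```text
(no output)
```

View pics/w2c.png

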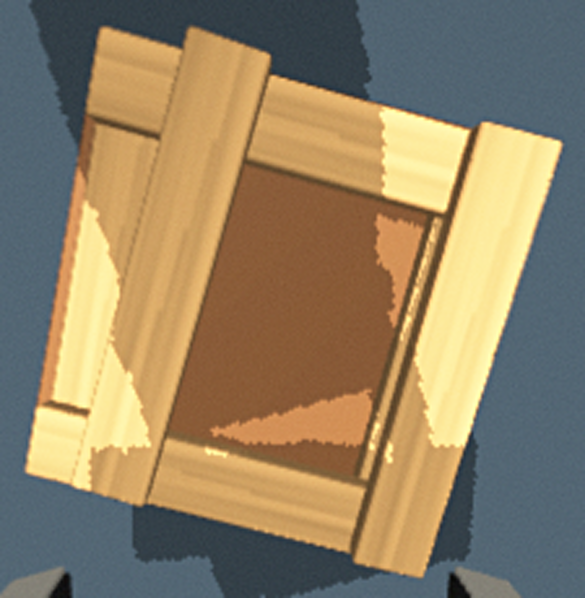

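```bash
cat > fit.py <<'E'
from h import *
from scipy.optimize import least_squares
def load(n):
    d=np.load(n+".npz"); return d["i"],{k:d[k] for k in ("K","dist_coeffs","cam_to_world")}
def fit(c,uv,z,L=180,W=32):
    "uv: four corners in order (end1 a, end1 b, end2 b, end2 a)"
    P=pw(c,uv,z)[:,:2]; e=(P[0]+P[1])/2-(P[2]+P[3])/2; m=P.mean(0)
    t=np.arctan2(e[1],e[0]); n=np.linalg.norm
    print("size",n(e).round(1),n((P[0]+P[3]-P[1]-P[2])/2).round(1))
    return np.r_[m,t]
E
python3 - <<'E'
from fit import *
i,c=load("w2")
k=lambda l:np.array(l)/2.6+[220-.3,15-.3]
s=fit(c,k([(482,123),(562,143),(424,577),(355,562)]),72)
q=fit(c,k([(187,27),(270,53),(147,504),(75,486)]),72)
print("straight",s,"crooked",q)
M=pw(c,k([(100,27),(88,117),(40,403),(25,472)]),52);print(M, np.linalg.norm(M[0]-M[1]),np.linalg.norm(M[2]-M[3]))
for t in (s[2],):
    u=np.array([np.cos(t),np.sin(t)]); 
    v=np.array([-u[1],u[0]])
    if (q[:2]-s[:2])@v<0: v=-v
    B=s[:2]+74*v; T=s[:2]+148*v
    print("board",B,"target",T,"u",u,"v",v)
    print("mid corners in board frame (u,v):",[( (m[:2]-B)@u,(m[:2]-B)@v) for m in M])
    print("crooked in board",(q[:2]-B)@u,(q[:2]-B)@v,q[2]-t)
E
```

```text
size 177.4 30.9
size 177.4 30.8
straight [550.22268876  26.78374127   2.47393725] crooked [473.37941964 -62.51633473   2.41328823]
[[ 377.70201274  -44.43503147   52.        ]
 [ 403.08327239  -63.44203371   52.        ]
 [ 493.49591742 -136.00946171   52.        ]
 [ 517.58661754 -157.13838527   52.        ]] 31.70921751790114 32.043614700318216
board [504.40584482 -31.32664344] target [458.58900087 -89.43702815] u [-0.78527547  0.61914654] v [-0.61914654 -0.78527547]
mid corners in board frame (u,v): [(np.float64(91.38139807695306), np.float64(88.74193476276955)), (np.float64(59.681997831527184), np.float64(87.95294827501301)), (np.float64(-56.24670635231986), np.float64(88.95969301935239)), (np.float64(-88.24644209999002), np.float64(90.6360447550361))]
crooked in board 5.053301139807374 43.70240324614578 -0.06064901340875828
```

The fit gives the straight batten at (550.2, 26.8, 2.474 rad). The crooked one is 30 mm too far in, about 5 mm lengthwise and −0.06 rad askew. I'll grasp it lightly in place.

arm_command:
  targets:
    - {"hand": 1,"x": 0.037,"y": -0.018,"z": 0,"yaw": 0}
    - {"hand": 1,"x": 0.0375,"y": -0.018,"z": 0,"yaw": 0}
    - {"hand": 1,"x": 0,"y": 0,"z": 0.02,"yaw": 0.14}
    - {"hand": 1,"x": 0,"y": 0,"z": 0.02,"yaw": 0.14}
    - {"hand": 1,"x": 0,"y": 0,"z": 0.02,"yaw": 0.015}
    - {"hand": 1,"x": 0,"y": 0,"z": 0,"yaw": 0}

```text
clock: 2.55
eef_pos: [472.4, -61.8, 108.6]
eef_rot: [-3.14, -0.003, 2.414]
wrist_force: [-0.5, -0.0, 0.4]
finger_gap: 94.2
finger_force: 0.0
```

```bash
python3 w.py w3
```

```text
2.6 [473.22445252 -62.08434219 110.08250769] [-3.14093030e+00 -1.25116571e-03  2.41490691e+00] 94.57143779513486 [-0.84885591  0.21399289  0.99195681]
```

View pics/w3.png

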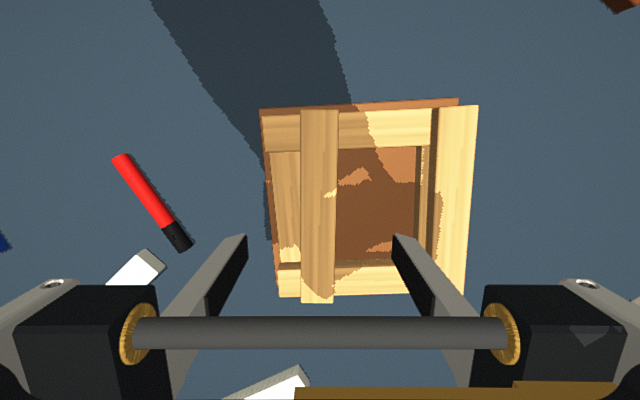

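The fingers straddle the crooked batten, whose column of about 319 matches the finger midline of about 320. I'll go down and pinch lightly.

arm_command:
  targets:
    - {"hand": 1,"x": 0,"y": 0,"z": 0.03,"yaw": 0}
    - {"hand": 1,"x": 0,"y": 0,"z": 0.02,"yaw": 0}
    - {"hand": 1,"x": 0,"y": 0,"z": 0.012,"yaw": 0}
    - {"hand": 1,"x": 0,"y": 0,"z": 0,"yaw": 0}

```text
clock: 3.0
eef_pos: [473.6, -62.7, 48.0]
eef_rot: [-3.141, -0.001, 2.414]
wrist_force: [0.5, -0.0, -0.2]
finger_gap: 93.9
finger_force: 0.0
```

arm_command:
  newtons: 5
  targets:
    - {"hand": -0.2,"x": 0,"y": 0,"z": 0,"yaw": 0}
    - {"hand": -0.2,"x": 0,"y": 0,"z": 0,"yaw": 0}
    - {"hand": -0.25,"x": 0,"y": 0,"z": 0,"yaw": 0}
    - {"hand": -0.3,"x": 0,"y": 0,"z": 0,"yaw": 0}
    - {"hand": -0.35,"x": 0,"y": 0,"z": 0,"yaw": 0}
    - {"hand": -0.4,"x": 0,"y": 0,"z": 0,"yaw": 0}
    - {"hand": -0.5,"x": 0,"y": 0,"z": 0,"yaw": 0}
    - {"hand": -0.5,"x": 0,"y": 0,"z": 0,"yaw": 0}
    - {"hand": -0.5,"x": 0,"y": 0,"z": 0,"yaw": 0}

```text
clock: 3.9
eef_pos: [473.9, -63.1, 48.2]
eef_rot: [-3.142, -0.0, 2.413]
wrist_force: [0.1, -0.6, -0.2]
finger_gap: 25.6
finger_force: 0.0
```

```bash
python3 - <<'E'
from h import *
s=manip.read_state()
p=s["eef_pos"];y=s["eef_rot"][2];print(p,y,s["finger_gap"],s["finger_force"],s["wrist_force"])
E
python3 w.py w4
```

```text
[473.89849226 -63.05300393  48.23348761] 2.4127623822633097 25.63643214496877 0.0 [ 0.05264134 -0.59346961 -0.21835456]
3.95 [473.91520927 -63.03759553  48.25186076] [ 3.14158725e+00 -5.67461145e-06  2.41280036e+00] 23.923907754419048 [ 0.18816567 -1.45110644  0.70270764]
```

View pics/w4.png

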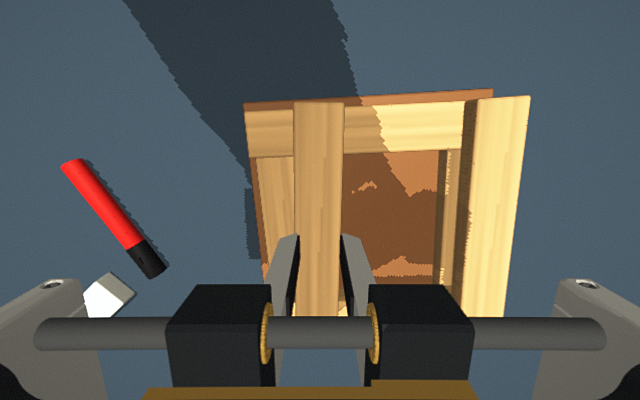

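The fingers flank the batten at columns 299 and 342, but the reported gap of 24 mm is below 32 mm and the force is zero. I'll test whether they are really stopped.

arm_command:
  newtons: 5
  targets:
    - {"hand": -0.6,"x": 0,"y": 0,"z": 0,"yaw": 0}
    - {"hand": -0.6,"x": 0,"y": 0,"z": 0,"yaw": 0}

```text
clock: 4.15
eef_pos: [473.9, -63.0, 48.2]
eef_rot: [3.142, -0.0, 2.413]
wrist_force: [-0.8, 0.2, -0.7]
finger_gap: 19.0
finger_force: 0.0
```

```bash
python3 - <<'E'
from h import *
s=manip.read_state();print({k:np.round(s[k],2) for k in ("clock","eef_pos","finger_gap","finger_force","wrist_force")})
# project ideal batten edges & tip positions
from fit import load
i,c=load("w4")
for g in (24,32):
  for z in (48.2,72):
    P=[]
    y=np.array([np.sin(2.413),-np.cos(2.413),0]);
    for sg in(-1,1): P.append(np.array([473.9,-63.0,z])+sg*g/2*y)
    print(g,z,proj(c,P).round(1).tolist())
E
```

```text
{'clock': np.float64(4.15), 'eef_pos': array([473.9 , -63.02,  48.24]), 'finger_gap': np.float64(19.03), 'finger_force': np.float64(0.0), 'wrist_force': array([-0.78,  0.18, -0.67])}
24 48.2 [[302.7, 227.6], [334.0, 227.5]]
24 72 [[300.8, 239.5], [335.6, 239.5]]
32 48.2 [[297.5, 227.6], [339.2, 227.5]]
32 72 [[295.0, 239.5], [341.4, 239.5]]
```

The gap went on closing to 19 mm with no contact. Working the fingertip pixels back through the camera (146 px for 94 mm) puts the visible tips about 36 mm above the nominal TCP, which would be above the batten. I'll check this numerically.

```bash
python3 - <<'E'
from h import *
from fit import load
i,c=grab("wrist"); np.savez("w5.npz",i=i,**{k:np.array(v) for k,v in c.items()})
for r in (215,240,250,260,275):
    print(r,' '.join(f"{int(v)}" for v in i[r,280:362:2].mean(1)))
j,_=load("w3")
for r in (232,240,250,260): print('open',r,[k for k in range(200,440) if j[r,k].mean()<35][:1], [int(v) for v in j[r,225:260:2].mean(1)],[int(v) for v in j[r,380:415:2].mean(1)])
print(manip.read_state()["finger_gap"])
E
```

```text
215 156 157 140 146 146 145 148 117 145 148 140 144 148 145 146 150 155 158 156 156 147 137 147 148 144 146 154 161 164 168 140 81 87 83 86 86 86 83 80 81 84
240 158 162 130 119 121 120 121 118 120 118 127 38 27 152 141 148 156 160 154 155 144 144 147 146 143 145 160 86 16 124 120 124 120 117 118 121 121 111 84 84 82
250 152 119 119 120 117 119 116 118 116 122 82 12 29 145 143 147 155 162 157 155 147 146 149 146 145 147 160 84 6 33 126 116 118 119 120 122 119 118 124 89 84
260 119 119 119 117 118 117 118 121 119 112 18 14 26 146 140 147 156 160 157 142 141 148 150 148 145 150 161 98 12 21 67 121 118 116 123 120 120 119 122 121 119
275 120 121 120 118 119 122 116 120 107 16 17 16 154 142 139 142 156 162 156 144 144 147 151 148 148 148 157 165 41 12 15 39 118 120 121 121 118 116 122 122 117
open 232 [] [97, 95, 96, 96, 96, 96, 94, 95, 97, 100, 96, 96, 94, 95, 97, 98, 98, 97] [84, 84, 87, 86, 87, 85, 85, 87, 93, 86, 83, 83, 84, 86, 84, 83, 82, 69]
open 240 [242] [121, 119, 123, 124, 118, 123, 120, 118, 63, 11, 8, 63, 99, 96, 96, 93, 96, 97] [88, 86, 83, 84, 84, 87, 43, 13, 15, 56, 123, 120, 121, 119, 120, 123, 122, 122]
open 250 [236] [121, 120, 120, 122, 103, 35, 16, 20, 14, 15, 17, 35, 97, 98, 95, 98, 95, 97] [135, 138, 129, 127, 136, 94, 30, 20, 13, 15, 10, 17, 29, 112, 123, 119, 120, 121]
open 260 [229] [117, 88, 17, 11, 20, 14, 16, 15, 12, 17, 12, 60, 101, 95, 95, 95, 97, 97] [92, 100, 97, 98, 98, 102, 56, 16, 19, 18, 22, 19, 13, 15, 19, 17, 103, 123]
18.597087198949925
```

Confirmed: at gap 19 the fingers overlie the batten's top (finger edges at 305 and 334, batten 294–341), so the tips end about 31–36 mm higher than the reported TCP. I'll reopen and go lower in guarded steps.

arm_command:
  targets:
    - {"hand": 0.4,"x": 0,"y": 0,"z": 0,"yaw": 0}
    - {"hand": 0.4,"x": 0,"y": 0,"z": 0,"yaw": 0}
    - {"hand": 0.4,"x": 0,"y": 0,"z": 0,"yaw": 0}
    - {"hand": 0.4,"x": 0,"y": 0,"z": 0,"yaw": 0}
    - {"hand": 0.4,"x": 0,"y": 0,"z": 0,"yaw": 0}
    - {"hand": 0.4,"x": 0,"y": 0,"z": 0.006,"yaw": 0}
    - {"hand": 0.4,"x": 0,"y": 0,"z": 0.006,"yaw": 0}
    - {"hand": 0.4,"x": 0,"y": 0,"z": 0.002,"yaw": 0}

```text
clock: 5.0
eef_pos: [473.4, -62.9, 33.3]
eef_rot: [-3.141, -0.001, 2.413]
wrist_force: [0.5, -1.4, 0.2]
finger_gap: 66.0
finger_force: 0.0
```

arm_command:
  targets:
    - {"hand": 0.4,"x": 0,"y": 0,"z": 0.002,"yaw": 0}
    - {"hand": 0.4,"x": 0,"y": 0,"z": 0.002,"yaw": 0}

```text
clock: 5.2
eef_pos: [473.9, -63.0, 30.1]
eef_rot: [-3.142, -0.0, 2.413]
wrist_force: [-0.5, -0.3, -0.0]
finger_gap: 65.8
finger_force: 0.0
```

arm_command:
  targets:
    - {"hand": 0.4,"x": 0,"y": 0,"z": 0.004,"yaw": 0}
    - {"hand": 0.4,"x": 0,"y": 0,"z": 0.004,"yaw": 0}
    - {"hand": 0.4,"x": 0,"y": 0,"z": 0,"yaw": 0}

```text
clock: 5.5
eef_pos: [473.6, -63.0, 21.7]
eef_rot: [-3.141, -0.001, 2.413]
wrist_force: [-0.4, 0.2, -0.7]
finger_gap: 65.9
finger_force: 0.0
```

arm_command:
  newtons: 4
  targets:
    - {"hand": -0.1,"x": 0,"y": 0,"z": 0,"yaw": 0}
    - {"hand": -0.1,"x": 0,"y": 0,"z": 0,"yaw": 0}
    - {"hand": -0.2,"x": 0,"y": 0,"z": 0,"yaw": 0}
    - {"hand": -0.25,"x": 0,"y": 0,"z": 0,"yaw": 0}
    - {"hand": -0.3,"x": 0,"y": 0,"z": 0,"yaw": 0}
    - {"hand": -0.35,"x": 0,"y": 0,"z": 0,"yaw": 0}
    - {"hand": -0.4,"x": 0,"y": 0,"z": 0,"yaw": 0}
    - {"hand": -0.5,"x": 0,"y": 0,"z": 0,"yaw": 0}
    - {"hand": -0.5,"x": 0,"y": 0,"z": 0,"yaw": 0}

```text
clock: 6.4
eef_pos: [473.9, -63.1, 22.3]
eef_rot: [-3.142, 0.0, 2.413]
wrist_force: [-0.6, -0.9, 1.9]
finger_gap: 32.0
finger_force: 4.0
```

Gripped, with gap 32.0 mm and 4 N. Next is the slide: −6.1 mm along, −29.8 mm across, then a −0.061 rad turn, holding the height.

arm_command:
  targets:
    - {"hand": -0.5,"x": -0.001,"y": -0.003,"z": 0,"yaw": 0}
    - {"hand": -0.5,"x": -0.001,"y": -0.005,"z": 0,"yaw": 0}
    - {"hand": -0.5,"x": -0.001,"y": -0.006,"z": 0,"yaw": 0}
    - {"hand": -0.5,"x": -0.001,"y": -0.006,"z": 0,"yaw": 0}
    - {"hand": -0.5,"x": -0.001,"y": -0.006,"z": 0,"yaw": 0}
    - {"hand": -0.5,"x": -0.001,"y": -0.004,"z": 0,"yaw": -0.02}
    - {"hand": -0.5,"x": 0,"y": 0,"z": 0,"yaw": -0.02}
    - {"hand": -0.5,"x": 0,"y": 0,"z": 0,"yaw": -0.02}
    - {"hand": -0.5,"x": 0,"y": 0,"z": 0,"yaw": 0}
    - {"hand": -0.5,"x": 0,"y": 0,"z": 0,"yaw": 0}

```text
clock: 7.4
eef_pos: [458.5, -89.5, 22.3]
eef_rot: [-3.141, 0.0, 2.473]
wrist_force: [-0.8, -1.7, 3.2]
finger_gap: 32.3
finger_force: 4.0
```

```bash
python3 w.py w6; python3 - <<'E'
import cv2
i=cv2.imread("pics/w6.png")[60:320,220:540]
cv2.imwrite("pics/w6c.png",cv2.resize(i,None,fx=2.3,fy=2.3,interpolation=cv2.INTER_CUBIC))
E
```

```text
7.45 [458.45922339 -89.4791901   22.30019539] [-3.14133916e+00  2.44670595e-04  2.47298400e+00] 32.06912378406982 [-1.25669071 -1.5707409   3.84470886]
```

View pics/w6c.png

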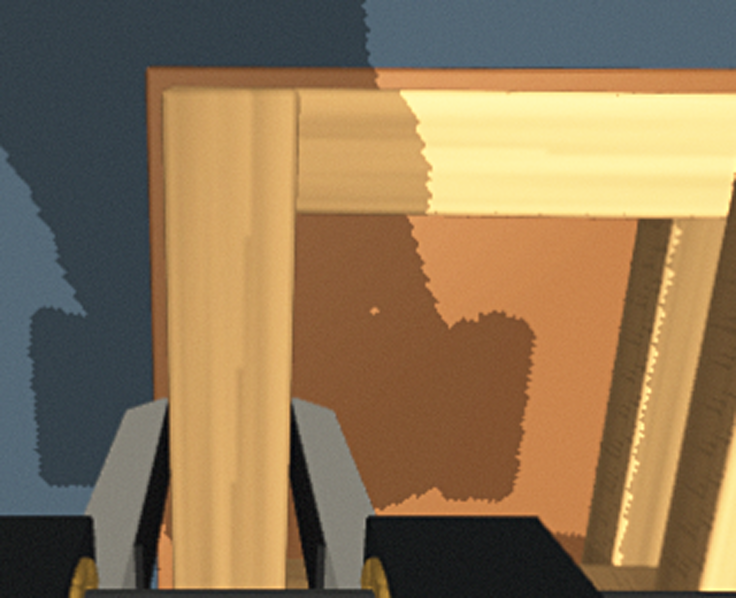

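The batten now lies parallel to the board edge, with its far end at about (291,98)-(349,100) in full-image pixels, flush with the mid batten's edge. I'll check the residual offset numerically.

```bash
python3 - <<'E'
from fit import *
i,c=load("w6")
k=lambda l:np.array(l)/2.3+[220-.3,60-.3]
t=2.4739;u=np.array([np.cos(t),np.sin(t)]);v=np.array([u[1],-u[0]])*1
v=np.array([-.61915,-.78528]);B=np.array([504.4,-31.3])
f=lambda P:np.round((P[:,:2]-B)@np.c_[u,v],1).tolist()
print("crooked far end (exp 90,90 / 90,58)",f(pw(c,k([(163,88),(298,91),(290,400),(168,400)]),72)))
print("mid far edge u(90), inner edge u(58)",f(pw(c,k([(400,92),(720,92),(400,215),(720,217)]),52)))
print("board corner (100,100),top edge",f(pw(c,k([(147,67),(500,69),(155,380)]),12)))
print("straight inner edge (v -58)",f(pw(c,k([(706,560)]),72)))
E
```

```text
crooked far end (exp 90,90 / 90,58) [[90.3, 88.2], [89.6, 57.5], [14.5, 57.6], [14.6, 89.1]]
mid far edge u(90), inner edge u(58) [[90.6, 29.7], [90.1, -51.1], [59.6, 27.5], [58.7, -57.3]]
board corner (100,100),top edge [[100.5, 98.4], [99.6, -9.9], [-1.5, 99.2]]
straight inner edge (v -58) [[-32.2, -57.1]]
```

The slide is within about 1 mm. I'll release, rise, and go over the nearer white batten.

arm_command:
  targets:
    - {"hand": -0.2,"x": 0,"y": 0,"z": 0,"yaw": 0}
    - {"hand": 0.0,"x": 0,"y": 0,"z": 0,"yaw": 0}
    - {"hand": 0.2,"x": 0,"y": 0,"z": 0,"yaw": 0}
    - {"hand": 0.2,"x": 0,"y": 0,"z": 0,"yaw": 0}
    - {"hand": 0.2,"x": 0,"y": 0,"z": -0.02,"yaw": 0}
    - {"hand": 0.2,"x": 0,"y": 0,"z": -0.03,"yaw": 0}
    - {"hand": 0.4,"x": 0,"y": 0,"z": -0.03,"yaw": 0}
    - {"hand": 0.4,"x": -0.019,"y": -0.0395,"z": 0,"yaw": 0}
    - {"hand": 0.4,"x": -0.019,"y": -0.0395,"z": 0,"yaw": 0}
    - {"hand": 0.4,"x": -0.019,"y": -0.0395,"z": 0,"yaw": 0}

```text
clock: 8.45
eef_pos: [429.2, -219.0, 102.6]
eef_rot: [3.141, 0.001, 2.474]
wrist_force: [0.3, -0.8, 0.8]
finger_gap: 65.9
finger_force: 0.0
```

arm_command:
  targets:
    - {"hand": 0.4,"x": -0.019,"y": -0.0395,"z": 0,"yaw": 0}
    - {"hand": 0.4,"x": -0.019,"y": -0.0395,"z": 0,"yaw": 0}
    - {"hand": 0.4,"x": -0.019,"y": -0.0395,"z": 0,"yaw": 0}
    - {"hand": 0.4,"x": 0,"y": 0,"z": 0,"yaw": 0.149}
    - {"hand": 0.4,"x": 0,"y": 0,"z": 0,"yaw": 0.149}
    - {"hand": 0.4,"x": 0,"y": 0,"z": 0,"yaw": 0.149}
    - {"hand": 0.4,"x": 0,"y": 0,"z": 0,"yaw": 0.149}
    - {"hand": 0.4,"x": 0,"y": 0,"z": 0,"yaw": 0.149}
    - {"hand": 0.4,"x": -0.02,"y": 0,"z": 0,"yaw": 0.149}
    - {"hand": 0.4,"x": -0.02,"y": 0,"z": 0,"yaw": 0}

```text
clock: 9.45
eef_pos: [404.5, -386.1, 102.3]
eef_rot: [3.141, -0.0, 1.574]
wrist_force: [-0.0, 0.7, 0.9]
finger_gap: 65.4
finger_force: 0.0
```

arm_command:
  targets:
    - {"hand": 0.4,"x": 0,"y": 0,"z": 0,"yaw": 0}
    - {"hand": 0.4,"x": 0,"y": 0,"z": 0,"yaw": 0}

```text
clock: 9.65
eef_pos: [404.0, -385.5, 101.9]
eef_rot: [-3.141, -0.001, 1.579]
wrist_force: [0.1, 0.4, -0.2]
finger_gap: 66.1
finger_force: 0.0
```

```bash
python3 w.py w7; python3 - <<'E'
from fit import *
i,c=load("w7")
for lo in (150,190): print([w for w in white(i,c,20,lo) if w[2]>80])
m=((i.min(2)>150)*255).astype(np.uint8); 
for k in cv2.findContours(m,0,cv2.CHAIN_APPROX_NONE)[0]:
    if cv2.contourArea(k)>800: print(cv2.boundingRect(k), cv2.approxPolyDP(k,4,True)[:,0].tolist())
j,ct=grab("top"); print([w for w in white(j,ct,20) if 150<w[2]<200])
E
```

```text
9.7 [ 404.03399307 -385.22717242  101.98730366] [-3.14121392e+00 -5.82339250e-04  1.57908433e+00] 65.77570675334906 [-0.90752368  0.27792019  0.01934948]
[(402.0, -345.6, 179, 32, np.float64(-1.56)), (619.0, -326.0, 179, 33, np.float64(1.334))]
[(402.1, -345.6, 179, 31, np.float64(-1.56)), (619.0, -326.0, 179, 32, np.float64(1.336))]
(300, 64, 34, 182) [[300, 64], [303, 244], [332, 245], [333, 65]]
(489, 39, 114, 192) [[601, 47], [568, 41], [490, 224], [519, 228]]
[(402.7, -347.9, 178, 31, np.float64(-1.568)), (618.5, -327.0, 182, 35, np.float64(1.335))]
```

The wrist view puts the white battens at (402.0, −345.6, 1.58) and (619.0, −326.0, 1.335), both measuring 179×32 mm. I'll descend on the first in guarded steps.

arm_command:
  targets:
    - {"hand": 0.4,"x": 0.02,"y": -0.001,"z": 0.02,"yaw": 0}
    - {"hand": 0.4,"x": 0.0195,"y": -0.001,"z": 0.03,"yaw": 0}
    - {"hand": 0.4,"x": 0,"y": 0,"z": 0.03,"yaw": 0}
    - {"hand": 0.4,"x": 0,"y": 0,"z": 0.02,"yaw": 0}
    - {"hand": 0.4,"x": 0,"y": 0,"z": 0.01,"yaw": 0}
    - {"hand": 0.4,"x": 0,"y": 0,"z": 0.003,"yaw": 0}
    - {"hand": 0.4,"x": 0,"y": 0,"z": 0,"yaw": 0}

```text
clock: 10.45
eef_pos: [402.1, -346.4, -10.3]
eef_rot: [3.141, 0.0, 1.579]
wrist_force: [-0.1, 0.0, 0.3]
finger_gap: 65.7
finger_force: 0.0
```

arm_command:
  targets:
    - {"hand": 0.4,"x": 0,"y": 0,"z": 0.004,"yaw": 0}
    - {"hand": 0.4,"x": 0,"y": 0,"z": 0.004,"yaw": 0}
    - {"hand": 0.4,"x": 0,"y": 0,"z": 0.002,"yaw": 0}
    - {"hand": 0.4,"x": 0,"y": 0,"z": 0,"yaw": 0}

```text
clock: 10.85
eef_pos: [401.8, -346.2, -20.9]
eef_rot: [-3.141, -0.0, 1.579]
wrist_force: [-0.1, 0.2, 0.7]
finger_gap: 65.6
finger_force: 0.0
```

arm_command:
  targets:
    - {"hand": 0.4,"x": 0,"y": 0,"z": 0.002,"yaw": 0}
    - {"hand": 0.4,"x": 0,"y": 0,"z": 0.002,"yaw": 0}
    - {"hand": 0.4,"x": 0,"y": 0,"z": 0,"yaw": 0}

```text
clock: 11.15
eef_pos: [401.7, -346.2, -25.0]
eef_rot: [-3.141, -0.0, 1.579]
wrist_force: [-0.3, 0.1, 0.3]
finger_gap: 65.6
finger_force: 0.0
```

arm_command:
  newtons: 15
  targets:
    - {"hand": 0,"x": 0,"y": 0,"z": 0,"yaw": 0}
    - {"hand": -0.2,"x": 0,"y": 0,"z": 0,"yaw": 0}
    - {"hand": -0.25,"x": 0,"y": 0,"z": 0,"yaw": 0}
    - {"hand": -0.3,"x": 0,"y": 0,"z": 0,"yaw": 0}
    - {"hand": -0.4,"x": 0,"y": 0,"z": 0,"yaw": 0}
    - {"hand": -0.6,"x": 0,"y": 0,"z": 0,"yaw": 0}
    - {"hand": -0.6,"x": 0,"y": 0,"z": 0,"yaw": 0}
    - {"hand": -0.6,"x": 0,"y": 0,"z": 0,"yaw": 0}

```text
clock: 11.95
eef_pos: [401.9, -346.3, -24.7]
eef_rot: [-3.142, 0.0, 1.579]
wrist_force: [-0.7, 0.2, 1.2]
finger_gap: 31.3
finger_force: 15.0
```

Gripped at 31.3 mm. With the underside at 0 the TCP reads −24.7, so laying it on the stack means TCP z ≈ 47.3. I'll lift and carry it over the +x mid batten.

arm_command:
  targets:
    - {"hand": -0.6,"x": 0,"y": 0,"z": -0.01,"yaw": 0}
    - {"hand": -0.6,"x": 0,"y": 0,"z": -0.02,"yaw": 0}
    - {"hand": -0.6,"x": 0,"y": 0,"z": -0.035,"yaw": 0}
    - {"hand": -0.6,"x": 0,"y": 0,"z": -0.035,"yaw": 0}
    - {"hand": -0.6,"x": 0.01,"y": 0.0014,"z": -0.03,"yaw": 0}
    - {"hand": -0.6,"x": 0.025,"y": 0.003,"z": 0,"yaw": 0}
    - {"hand": -0.6,"x": 0.04,"y": 0.005,"z": 0,"yaw": 0}
    - {"hand": -0.6,"x": 0.04,"y": 0.005,"z": 0,"yaw": 0}
    - {"hand": -0.6,"x": 0.04,"y": 0.005,"z": 0,"yaw": 0}
    - {"hand": -0.6,"x": 0.04,"y": 0.005,"z": 0,"yaw": 0}

```text
clock: 12.95
eef_pos: [424.6, -149.6, 106.0]
eef_rot: [3.141, 0.0, 1.578]
wrist_force: [0.1, 0.4, -0.6]
finger_gap: 31.7
finger_force: 15.0
```

arm_command:
  targets:
    - {"hand": -0.6,"x": 0.04,"y": 0.005,"z": 0,"yaw": 0}
    - {"hand": -0.6,"x": 0.04,"y": 0.005,"z": 0,"yaw": 0}
    - {"hand": -0.6,"x": 0.04,"y": 0.005,"z": 0,"yaw": 0}
    - {"hand": -0.6,"x": 0.03,"y": 0.005,"z": 0,"yaw": 0}
    - {"hand": -0.6,"x": 0.015,"y": 0.007,"z": 0,"yaw": 0.08}
    - {"hand": -0.6,"x": 0,"y": 0,"z": 0,"yaw": 0.13}
    - {"hand": -0.6,"x": 0,"y": 0,"z": 0,"yaw": 0.14}
    - {"hand": -0.6,"x": 0,"y": 0,"z": 0,"yaw": 0.14}
    - {"hand": -0.6,"x": 0,"y": 0,"z": 0,"yaw": 0.12}
    - {"hand": -0.6,"x": 0,"y": 0,"z": 0,"yaw": 0.066}

```text
clock: 13.95
eef_pos: [450.3, 14.1, 105.9]
eef_rot: [3.141, -0.0, 0.898]
wrist_force: [0.3, -0.1, -1.6]
finger_gap: 31.8
finger_force: 15.0
```

arm_command:
  targets:
    - {"hand": -0.6,"x": 0,"y": 0,"z": 0,"yaw": 0}
    - {"hand": -0.6,"x": 0,"y": 0,"z": 0,"yaw": 0}

```text
clock: 14.15
eef_pos: [450.4, 14.1, 105.6]
eef_rot: [3.141, -0.0, 0.905]
wrist_force: [-0.1, -0.3, -0.1]
finger_gap: 31.8
finger_force: 15.0
```

```bash
cat > go.py <<'E'
import sys
from h import *
x,y,t=map(float,sys.argv[1:4]); s=manip.read_state(); a=s["eef_rot"][2]
d=np.array([x,y])-s["eef_pos"][:2]
print(s["clock"],s["eef_pos"].round(1),round(a,4),"tool dx",d@[np.cos(a),np.sin(a)],"dy",d@[np.sin(a),-np.cos(a)],"tool yaw",a-t,s["finger_gap"],s["wrist_force"].round(1))
E
python3 go.py 445.4 14.3 0.903
```

```text
14.15 [450.4  14.1 105.6] 0.9049 tool dx -2.89370870926841 dy -4.028009089685432 tool yaw 0.0019467667026062951 31.83161643702938 [-0.1 -0.3 -0.1]
```

arm_command:
  targets:
    - {"hand": -0.6,"x": -0.003,"y": -0.004,"z": 0.01,"yaw": 0.002}
    - {"hand": -0.6,"x": 0,"y": 0,"z": 0.015,"yaw": 0}
    - {"hand": -0.6,"x": 0,"y": 0,"z": 0.015,"yaw": 0}
    - {"hand": -0.6,"x": 0,"y": 0,"z": 0.009,"yaw": 0}
    - {"hand": -0.6,"x": 0,"y": 0,"z": 0.005,"yaw": 0}
    - {"hand": -0.6,"x": 0,"y": 0,"z": 0.002,"yaw": 0}
    - {"hand": -0.6,"x": 0,"y": 0,"z": 0,"yaw": 0}
    - {"hand": -0.6,"x": 0,"y": 0,"z": 0,"yaw": 0}

```text
clock: 14.95
eef_pos: [445.6, 14.2, 49.7]
eef_rot: [3.141, -0.0, 0.901]
wrist_force: [0.4, 0.5, -1.8]
finger_gap: 31.6
finger_force: 15.0
```

```bash
python3 go.py 445.4 14.3 0.903; python3 w.py w8; python3 - <<'E'
import cv2
from fit import *
i,c=load("w8")
x=np.array([445.8,14.9,0.903])
b=box(x,0,92);print("white top expected",proj(c,b).round().tolist())
m=((i.min(2)>140)*255).astype(np.uint8)
for k in cv2.findContours(m,0,cv2.CHAIN_APPROX_NONE)[0]:
    if cv2.contourArea(k)>600: print(cv2.boundingRect(k), cv2.approxPolyDP(k,4,True)[:,0].tolist())
E
```

```text
14.95 [445.6  14.2  49.7] 0.9009 tool dx -0.07800574198436545 dy -0.25472638788254914 tool yaw -0.0021023636289603242 31.56407667949316 [ 0.4  0.5 -1.8]
15.0 [445.66654221  14.19483377  49.68802777] [ 3.14089975e+00 -4.56772801e-04  9.00929618e-01] 31.985593210474242 [ 0.18969316 -0.54979135 -1.75274377]
white top expected [[289.0, 100.0], [297.0, 368.0], [342.0, 368.0], [348.0, 100.0]]
(297, 348, 46, 22) [[298, 349], [298, 369], [342, 367], [342, 348]]
(486, 156, 54, 138) [[539, 156], [511, 156], [488, 293], [493, 293], [507, 216], [513, 214], [509, 241], [528, 160], [523, 206], [500, 293], [514, 289], [510, 282], [519, 265], [515, 261]]
(360, 103, 227, 50) [[586, 107], [360, 104], [370, 116], [385, 115], [382, 121], [374, 118], [375, 123], [364, 125], [380, 148], [405, 146], [384, 152], [575, 151], [542, 143], [548, 149], [537, 143], [539, 148], [535, 144], [535, 149], [523, 149], [525, 142], [517, 149], [503, 142], [511, 146], [500, 149], [498, 142], [488, 147], [492, 142], [433, 139], [579, 135], [581, 129], [568, 122], [581, 125]]
(290, 100, 64, 216) [[292, 100], [296, 315], [353, 315], [343, 313], [347, 102]]
(0, 71, 67, 93) [[33, 71], [0, 99], [0, 163], [66, 110]]
```

The held white batten's corners match the expected pixels to 1–3 px. I'll lower it the last 2 mm.

arm_command:
  targets:
    - {"hand": -0.6,"x": 0,"y": 0,"z": 0.001,"yaw": 0}
    - {"hand": -0.6,"x": 0,"y": 0,"z": 0.001,"yaw": 0}
    - {"hand": -0.6,"x": 0,"y": 0,"z": 0,"yaw": 0}
    - {"hand": -0.6,"x": 0,"y": 0,"z": 0,"yaw": 0}

```text
clock: 15.4
eef_pos: [445.4, 14.2, 47.3]
eef_rot: [3.142, -0.0, 0.901]
wrist_force: [0.9, 0.1, 0.2]
finger_gap: 31.6
finger_force: 15.0
```

arm_command:
  targets:
    - {"hand": -0.6,"x": 0,"y": 0,"z": 0.0005,"yaw": 0}
    - {"hand": -0.6,"x": 0,"y": 0,"z": 0,"yaw": 0}
    - {"hand": -0.6,"x": 0,"y": 0,"z": 0,"yaw": 0}

```text
clock: 15.7
eef_pos: [445.4, 14.2, 47.2]
eef_rot: [3.141, -0.0, 0.901]
wrist_force: [-3.1, -0.5, 8.1]
finger_gap: 31.6
finger_force: 15.0
```

Contact at 8 N. I'll ease off, open slowly, rise, and go to the second white batten.

arm_command:
  targets:
    - {"hand": -0.6,"x": 0,"y": 0,"z": -0.0004,"yaw": 0}
    - {"hand": -0.2,"x": 0,"y": 0,"z": 0,"yaw": 0}
    - {"hand": 0.0,"x": 0,"y": 0,"z": 0,"yaw": 0}
    - {"hand": 0.2,"x": 0,"y": 0,"z": 0,"yaw": 0}
    - {"hand": 0.2,"x": 0,"y": 0,"z": -0.005,"yaw": 0}
    - {"hand": 0.2,"x": 0,"y": 0,"z": -0.02,"yaw": 0}
    - {"hand": 0.4,"x": 0,"y": 0,"z": -0.035,"yaw": 0}
    - {"hand": 0.4,"x": -0.009,"y": 0.019,"z": 0,"yaw": 0}
    - {"hand": 0.4,"x": -0.018,"y": 0.039,"z": 0,"yaw": 0}
    - {"hand": 0.4,"x": -0.018,"y": 0.039,"z": 0,"yaw": 0}

```text
clock: 16.7
eef_pos: [494.2, -82.3, 108.0]
eef_rot: [3.14, -0.001, 0.902]
wrist_force: [-0.0, 0.4, -0.2]
finger_gap: 65.8
finger_force: 0.0
```

arm_command:
  targets:
    - {"hand": 0.4,"x": -0.018,"y": 0.039,"z": 0,"yaw": 0}
    - {"hand": 0.4,"x": -0.018,"y": 0.039,"z": 0,"yaw": 0}
    - {"hand": 0.4,"x": -0.018,"y": 0.039,"z": 0,"yaw": 0}
    - {"hand": 0.4,"x": -0.018,"y": 0.039,"z": 0,"yaw": 0}
    - {"hand": 0.4,"x": -0.018,"y": 0.039,"z": 0,"yaw": 0}
    - {"hand": 0.4,"x": -0.018,"y": 0.039,"z": 0,"yaw": 0}
    - {"hand": 0.4,"x": -0.006,"y": 0.016,"z": 0,"yaw": -0.14}
    - {"hand": 0.4,"x": 0,"y": 0,"z": 0,"yaw": -0.14}
    - {"hand": 0.4,"x": 0,"y": 0,"z": 0,"yaw": -0.14}
    - {"hand": 0.4,"x": 0,"y": 0,"z": 0,"yaw": -0.014}

```text
clock: 17.7
eef_pos: [618.6, -326.0, 107.2]
eef_rot: [-3.141, -0.0, 1.337]
wrist_force: [0.2, -0.4, 0.0]
finger_gap: 65.9
finger_force: 0.0
```

arm_command:
  targets:
    - {"hand": 0.4,"x": 0,"y": 0,"z": 0,"yaw": 0}
    - {"hand": 0.4,"x": 0,"y": 0,"z": 0,"yaw": 0}

```text
clock: 17.9
eef_pos: [618.7, -325.8, 107.4]
eef_rot: [3.141, 0.0, 1.332]
wrist_force: [-0.0, 0.8, -0.2]
finger_gap: 65.6
finger_force: 0.0
```

```bash
python3 go.py 619 -326 1.335; python3 w.py w9; python3 - <<'E'
from fit import *
i,c=load("w9")
m=((i.min(2)>140)*255).astype(np.uint8)
for k in cv2.findContours(m,0,cv2.CHAIN_APPROX_NONE)[0]:
    if cv2.contourArea(k)>800: print(cv2.boundingRect(k), cv2.approxPolyDP(k,4,True)[:,0].tolist())
print("expected",proj(c,box((619,-326,1.335),0,20)).round().tolist())
j,ct=grab("top"); print([w for w in white(j,ct,92) if 150<w[2]<200])
E
```

```text
17.9 [ 618.7 -325.8  107.4] 1.3317 tool dx -0.12934575715964522 dy 0.3683429280769815 tool yaw -0.0032689579715527994 65.61626416775806 [-0.   0.8 -0.2]
17.95 [ 618.64478739 -325.7863552   107.34244434] [3.14147825e+00 2.75057563e-05 1.33236945e+00] 65.71327281182114 [ 0.24302448  0.54547316 -0.61919607]
(374, 233, 60, 83) [[374, 233], [412, 314], [431, 315], [433, 303], [392, 239]]
(206, 233, 60, 83) [[265, 233], [246, 240], [206, 302], [207, 315], [226, 315]]
(591, 135, 49, 78) [[591, 138], [630, 140], [636, 170], [616, 176], [607, 195], [639, 212], [639, 196], [632, 204], [614, 187], [632, 190], [620, 181], [635, 175], [639, 179], [637, 138]]
(304, 109, 33, 168) [[334, 109], [304, 111], [308, 276], [335, 274]]
(545, 0, 95, 99) [[548, 15], [546, 21], [567, 23], [596, 52], [592, 54], [605, 56], [603, 61], [611, 57], [609, 63], [624, 57], [628, 67], [629, 55], [635, 54], [623, 96], [628, 98], [635, 73], [639, 77], [639, 40], [630, 40], [622, 1], [615, 4], [625, 44], [613, 58], [612, 51], [606, 55], [607, 47], [601, 48], [589, 35], [608, 25], [600, 20], [599, 0], [592, 0], [593, 25], [560, 8], [553, 12], [559, 17]]
(73, 0, 72, 27) [[73, 1], [137, 26], [144, 0]]
expected [[302.0, 110.0], [306.0, 276.0], [334.0, 276.0], [336.0, 110.0]]
[(446.0, 13.5, 182, 36, np.float64(0.904)), (1029.2, -737.0, 194, 58, np.float64(-1.327))]
```

The first white batten lies at (446, 13.5, 0.904), as intended. The second is centred between the fingers, so I'll descend.

arm_command:
  targets:
    - {"hand": 0.4,"x": 0,"y": 0,"z": 0.02,"yaw": -0.003}
    - {"hand": 0.4,"x": 0,"y": 0,"z": 0.03,"yaw": 0}
    - {"hand": 0.4,"x": 0,"y": 0,"z": 0.03,"yaw": 0}
    - {"hand": 0.4,"x": 0,"y": 0,"z": 0.025,"yaw": 0}
    - {"hand": 0.4,"x": 0,"y": 0,"z": 0.015,"yaw": 0}
    - {"hand": 0.4,"x": 0,"y": 0,"z": 0.005,"yaw": 0}
    - {"hand": 0.4,"x": 0,"y": 0,"z": 0.003,"yaw": 0}
    - {"hand": 0.4,"x": 0,"y": 0,"z": 0.003,"yaw": 0}
    - {"hand": 0.4,"x": 0,"y": 0,"z": 0,"yaw": 0}

```text
clock: 18.9
eef_pos: [619.0, -326.1, -23.2]
eef_rot: [3.141, 0.0, 1.338]
wrist_force: [0.9, 0.8, 0.6]
finger_gap: 65.6
finger_force: 0.0
```

arm_command:
  newtons: 15
  targets:
    - {"hand": 0,"x": 0,"y": 0,"z": 0.0005,"yaw": 0}
    - {"hand": -0.2,"x": 0,"y": 0,"z": 0,"yaw": 0}
    - {"hand": -0.25,"x": 0,"y": 0,"z": 0,"yaw": 0}
    - {"hand": -0.3,"x": 0,"y": 0,"z": 0,"yaw": 0}
    - {"hand": -0.4,"x": 0,"y": 0,"z": 0,"yaw": 0}
    - {"hand": -0.6,"x": 0,"y": 0,"z": 0,"yaw": 0}
    - {"hand": -0.6,"x": 0,"y": 0,"z": 0,"yaw": 0}
    - {"hand": -0.6,"x": 0,"y": 0,"z": 0,"yaw": 0}

```text
clock: 19.7
eef_pos: [618.7, -325.9, -24.3]
eef_rot: [3.141, 0.0, 1.338]
wrist_force: [-0.2, -0.0, 1.1]
finger_gap: 31.6
finger_force: 15.0
```

arm_command:
  targets:
    - {"hand": -0.6,"x": 0,"y": 0,"z": -0.01,"yaw": 0}
    - {"hand": -0.6,"x": 0,"y": 0,"z": -0.02,"yaw": 0}
    - {"hand": -0.6,"x": 0,"y": 0,"z": -0.035,"yaw": 0}
    - {"hand": -0.6,"x": 0,"y": 0,"z": -0.035,"yaw": 0}
    - {"hand": -0.6,"x": 0.01,"y": -0.005,"z": -0.03,"yaw": 0}
    - {"hand": -0.6,"x": 0.02,"y": -0.01,"z": 0,"yaw": 0}
    - {"hand": -0.6,"x": 0.033,"y": -0.016,"z": 0,"yaw": 0}
    - {"hand": -0.6,"x": 0.033,"y": -0.016,"z": 0,"yaw": 0}
    - {"hand": -0.6,"x": 0.033,"y": -0.016,"z": 0,"yaw": 0}
    - {"hand": -0.6,"x": 0.033,"y": -0.016,"z": 0,"yaw": 0}

```text
clock: 20.7
eef_pos: [578.7, -148.7, 106.4]
eef_rot: [3.141, 0.0, 1.338]
wrist_force: [0.9, -0.6, -0.5]
finger_gap: 31.5
finger_force: 15.0
```

arm_command:
  targets:
    - {"hand": -0.6,"x": 0.033,"y": -0.016,"z": 0,"yaw": 0}
    - {"hand": -0.6,"x": 0.024,"y": -0.012,"z": 0,"yaw": 0}
    - {"hand": -0.6,"x": 0.01,"y": -0.005,"z": 0,"yaw": 0.06}
    - {"hand": -0.6,"x": 0,"y": 0,"z": 0,"yaw": 0.12}
    - {"hand": -0.6,"x": 0,"y": 0,"z": 0,"yaw": 0.14}
    - {"hand": -0.6,"x": 0,"y": 0,"z": 0,"yaw": 0.1}
    - {"hand": -0.6,"x": 0,"y": 0,"z": 0,"yaw": 0.015}
    - {"hand": -0.6,"x": 0,"y": 0,"z": 0,"yaw": 0}
    - {"hand": -0.6,"x": 0,"y": 0,"z": 0,"yaw": 0}

```text
clock: 21.6
eef_pos: [562.5, -77.3, 105.9]
eef_rot: [3.141, -0.0, 0.905]
wrist_force: [0.0, -0.4, -0.7]
finger_gap: 31.6
finger_force: 15.0
```

```bash
python3 go.py 562 -76.7 0.903; python3 w.py w10; python3 - <<'E'
import cv2
i=cv2.imread("pics/w10.png")
cv2.imwrite("pics/w10b.png",i)
E
```

```text
21.6 [562.5 -77.3 105.9] 0.9051 tool dx 0.10790553172626728 dy -0.7677262841917083 tool yaw 0.0021063875648923425 31.639588991916497 [ 0.  -0.4 -0.7]
21.65 [562.53414356 -77.25594706 105.78330057] [ 3.14148924e+00 -4.23273371e-05  9.04704570e-01] 31.663895397345687 [ 0.4595873   0.12146936 -0.5041839 ]
```

arm_command:
  targets:
    - {"hand": -0.6,"x": 0,"y": -0.001,"z": 0.01,"yaw": 0.002}
    - {"hand": -0.6,"x": 0,"y": 0,"z": 0.015,"yaw": 0}
    - {"hand": -0.6,"x": 0,"y": 0,"z": 0.015,"yaw": 0}
    - {"hand": -0.6,"x": 0,"y": 0,"z": 0.009,"yaw": 0}
    - {"hand": -0.6,"x": 0,"y": 0,"z": 0.005,"yaw": 0}
    - {"hand": -0.6,"x": 0,"y": 0,"z": 0.002,"yaw": 0}
    - {"hand": -0.6,"x": 0,"y": 0,"z": 0.001,"yaw": 0}
    - {"hand": -0.6,"x": 0,"y": 0,"z": 0,"yaw": 0}
    - {"hand": -0.6,"x": 0,"y": 0,"z": 0,"yaw": 0}

```text
clock: 22.55
eef_pos: [562.0, -76.6, 49.1]
eef_rot: [3.141, -0.0, 0.901]
wrist_force: [0.3, 0.7, -0.9]
finger_gap: 31.6
finger_force: 15.0
```

arm_command:
  targets:
    - {"hand": -0.6,"x": 0,"y": 0,"z": 0.0007,"yaw": 0}
    - {"hand": -0.6,"x": 0,"y": 0,"z": 0,"yaw": 0}
    - {"hand": -0.6,"x": 0,"y": 0,"z": 0,"yaw": 0}

```text
clock: 22.85
eef_pos: [561.8, -76.6, 48.0]
eef_rot: [3.142, -0.0, 0.901]
wrist_force: [-0.2, 0.7, -1.1]
finger_gap: 31.6
finger_force: 15.0
```

arm_command:
  targets:
    - {"hand": -0.6,"x": 0,"y": 0,"z": 0.0004,"yaw": 0}
    - {"hand": -0.6,"x": 0,"y": 0,"z": 0,"yaw": 0}
    - {"hand": -0.6,"x": 0,"y": 0,"z": 0,"yaw": 0}

```text
clock: 23.15
eef_pos: [561.8, -76.6, 47.7]
eef_rot: [3.141, -0.0, 0.901]
wrist_force: [-0.8, 0.7, 2.6]
finger_gap: 31.9
finger_force: 15.0
```

Contact at 2.6 N. I'll release, rise, and back off for a check.

arm_command:
  targets:
    - {"hand": -0.3,"x": 0,"y": 0,"z": 0,"yaw": 0}
    - {"hand": -0.1,"x": 0,"y": 0,"z": 0,"yaw": 0}
    - {"hand": 0.1,"x": 0,"y": 0,"z": 0,"yaw": 0}
    - {"hand": 0.2,"x": 0,"y": 0,"z": 0,"yaw": 0}
    - {"hand": 0.2,"x": 0,"y": 0,"z": -0.005,"yaw": 0}
    - {"hand": 0.2,"x": 0,"y": 0,"z": -0.03,"yaw": 0}
    - {"hand": 0.2,"x": 0,"y": 0,"z": -0.045,"yaw": 0}
    - {"hand": 0.2,"x": 0,"y": 0,"z": -0.045,"yaw": 0}
    - {"hand": 0.2,"x": -0.035,"y": -0.035,"z": 0,"yaw": 0}
    - {"hand": 0.2,"x": -0.035,"y": -0.035,"z": 0,"yaw": 0}

```text
clock: 24.15
eef_pos: [463.0, -88.1, 173.8]
eef_rot: [3.139, -0.001, 0.902]
wrist_force: [0.4, -0.0, 0.2]
finger_gap: 56.2
finger_force: 0.0
```

arm_command:
  targets:
    - {"hand": 0.2,"x": -0.02,"y": 0,"z": -0.01,"yaw": 0}
    - {"hand": 0.2,"x": 0,"y": 0,"z": 0,"yaw": 0}
    - {"hand": 0.2,"x": 0,"y": 0,"z": 0,"yaw": 0}

```text
clock: 24.45
eef_pos: [451.6, -103.8, 183.1]
eef_rot: [3.14, -0.001, 0.9]
wrist_force: [0.0, 0.3, -0.7]
finger_gap: 56.5
finger_force: 0.0
```

```bash
python3 w.py w11; python3 - <<'E'
import cv2
i=cv2.imread("pics/w11.png")[0:250,190:450]
cv2.imwrite("pics/w11c.png",cv2.resize(i,None,fx=2.4,fy=2.4,interpolation=cv2.INTER_CUBIC))
E
```

```text
24.5 [ 451.69211346 -103.51068075  182.64163533] [ 3.14113937e+00 -3.20333939e-04  9.00601874e-01] 56.38349762060732 [ 0.04950419 -0.48903153 -1.19537108]
```

View pics/w11c.png

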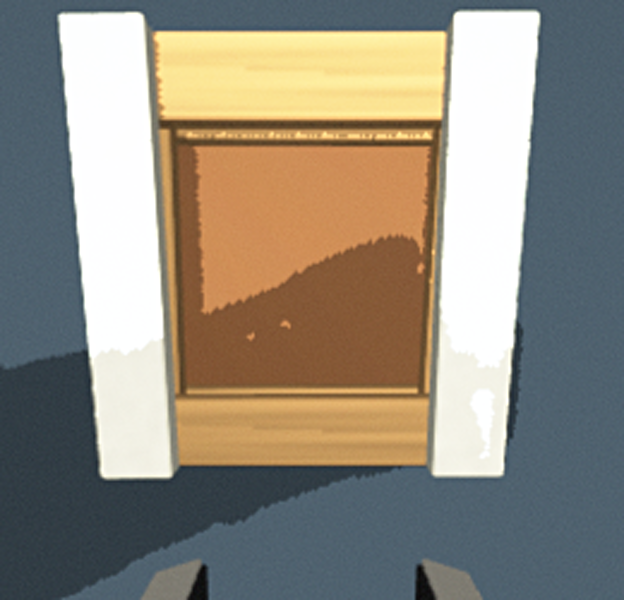

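Both white battens lie parallel across the stack, from (60,14)-(140,478) on the left to (540,12)-(466,476) on the right in crop pixels. Their ends line up and the pine is square beneath. One numeric check and then sign off.

```bash
python3 - <<'E'
from fit import *
i,c=load("w11")
k=lambda l:np.array(l)/2.4+[190-.3,-.3]
u=np.array([-.7853,.6191]);v=np.array([-.6191,-.7853]);B=np.array([503.9,-30.9])
f=lambda P:np.round((P[:,:2]-B)@np.c_[u,v],1).tolist()
for p in ([(59,14),(143,13),(172,478),(103,478)],[(454,12),(540,12),(503,476),(433,476)]):
    q=fit(c,k(p),92);print(q,f(q[None]))
print("pine outer/inner edges",f(pw(c,k([(300,32),(300,121),(300,394),(300,466)]),72)))
i,c=grab("top"); print([w for w in white(i,c,92) if 150<w[2]<200])
E
```

```text
size 178.5 30.8
[446.54089347  14.15962605   0.90677186] [[72.9, 0.1]]
size 178.3 31.5
[561.92192766 -76.58814605   0.90079199] [[-73.9, -0.0]]
pine outer/inner edges [[-0.5, -89.2], [-0.2, -57.3], [0.7, 55.2], [1.0, 89.1]]
[(445.8, 13.8, 181, 36, np.float64(0.899)), (966.4, 813.2, 171, 110, np.float64(-0.048))]
```

All of it is within about 1 mm, so I'm handing in.

```bash
python3 -c "
from cell import manip
print(manip.sign_off())"
```

```text
the job is handed in; nothing more can be done
None
```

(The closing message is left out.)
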